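# Punch the two marked spots of a dye-clamp plate on the bench punch

### The arm

A 6-joint arm with a two-finger parallel gripper is mounted at the origin on a cart in front of the work surface, level with it; the furniture and walls round the work are solid. World frame = base frame: x ahead of the robot, y to its left, z up, the work surface at z = 0. Lengths are in m, angles in rad, forces in N, time in s.
With the tool pointing down it reaches from about 0.35 to 0.775 m from the base axis. Payload 7.3 kg.
Tool frame: the origin (TCP) lies midway between the tips of the shut fingers; the grasp point (between the pads) lies 19 mm behind it; z points along the fingers, y is the line along which they close (so a half turn about z gives the same grasp; the last joint's range is limited). The gripper opens to 92 mm and grips with 3 to 60 N. Pads are 19 mm wide; open, the fingers measure 130 mm over their backs; the gripper's body (75 mm by 190 mm) begins 47 mm behind the grasp point.
Start: joints at [1.054, 0.342, 1.524, -0, 1.275, -0.146], TCP at [0.19, 0.489, 0.227] pointing down, gripper open.
Joint ranges: [-2.53, 2.53], [-0.77, 2.02], [0.04, 2.7], [-1, 4.14], [0.28, 2.66], [-3.11, 3.11]. Speed limits (rad/s): [2.57, 2.57, 3.14, 3.14, 3.14, 3.14].

### API

Orientations are given as [roll, pitch, yaw] about the fixed x, y, z axes, in that order (R = Rz(yaw) Ry(pitch) Rx(roll)).
In Python, from cell import robot, read_camera, camera_params, nets gives the robot as it stands. The module is installed in compiled form; this text tells all that it offers.
- The arm moves only by the tool step_arm, never from a script. Its argument "steps" is a list of rows, each an object of numbers: "x", "y", "z": the shift along the tool's x, y, z as a fraction of full scale; "rx", "ry", "rz": the turn, a rotation vector about the tool's x, y, z as a fraction of full scale; "claw": the opening, from -1 (shut) to 1 (fully open). In form: [{"x": .., "y": .., "z": .., "rx": .., "ry": .., "rz": .., "claw": ..}, ...]. A call has 1 to 12 rows; each row is the pose to reach, as a shift and turn from the pose commanded when the call began, along the tool's axes at that moment; what a row does not reach only later rows make up. Full scale, the value 1, is 750 mm for a shift and pi/4 rad for a turn. A row lasts 1/12 s, in which the tool goes at most 41.7 mm and 7.16 degrees, less where a joint would pass 70% of its speed; a pose out of reach is approached as far as the arm can. A call with a number of a shift or a turn outside -1 to 1 is refused whole. A call with a gripper value outside its range is refused whole. The fingers move at their own pace and stop on an object; "squeeze" is the grip in N (left out, the last holds). Time passes only in rows, so rows that repeat a pose let the fingers close. It gives the time, the measured TCP pose, the force, the opening and the grip force at its end, in the units of the state.
- robot.observe(): the state, without advancing time (a new reading comes with each control period).
- read_camera(name): name is "side" or "top"; returns (picture, depth): 480x640x3 uint8, blue, green, red; 480x640 float32, m along the optical axis (not along the pixel's ray), 0 where there is no reading.
- camera_params(name): a dict with "fx", "fy", "cx", "cy" (pixels), "k1" (the pictures are not rectified: a ray, as slopes to the right and down, at radius r is drawn at 1 + k1 r^2 times it, then the intrinsics apply), "R" (3x3) and "t" (3): a world point X has camera coordinates R X + t. Camera axes: x right, y down, z forward; pixel columns grow to the right and rows downward; lengths in m; the calibration is good to about 2 mm. A picture is of the moment at which its call begins. camera_params takes no time and is no camera call.
- robot.hand_in(): hands the job in; it is judged then, once.
Trained networks look in the newest picture that a camera, given by its name, has taken for a name from the list of things; names that differ only in an ending like _2 or _b are one class to them, and where a whole thing is asked for, a point or a joint stands for the part that bears it (a point fixed in the world has none). Each returns a list of dicts, best first, with "conf" (0 to 1); they miss things now and then, are a little off and sometimes report something else, mostly with a low value. They report only what shows in the picture. A call takes as long as a camera call.
- nets.masks_of(camera, query): "region" (480x640 bool, what is visible of it) and "box" ([left, top, right, bottom] in pixels, round what is visible of it).
- nets.landmark_of(camera, query): "pixel" ([row, column] in pixels: a listed point, or the origin of a listed thing).
The state is a dict: "time": time; "qpos": joint angles; "qvel": joint speeds; "joint_efforts": joint torques, N m; "tool_pos": TCP position; "tool_rot": TCP orientation; "contact_force": force on the tool from outside, world axes, zero at the start; "torque": the same for the moment, N m; "opening": finger opening in m; "grip_force": force on a finger pad.
Only numpy, scipy, OpenCV 4.12 (cv2) and the standard library are available. Lean on these libraries where they do the work, as an engineer would, in place of code of your own. Each camera call takes 0.05 s, during which the arm holds its last target. There are 200 camera calls.

### The job

Mark the plywood clamping plate for drilling on the green bench punch. Keeping the plate flat on the table, push it back flush against the aluminium fence, slide it along until the blue dot is under the punch tip and press the black knob down until the tip bears on the dot; let the punch spring up, slide the plate on until the red dot is under the tip and punch that too. Punch nowhere else on the plate, leave the plate lying there against the fence with the punch up, and do not disturb the bottle, thread cone, dye pot and cup standing round the work.

Things in the scene. Friction and masses are not known exactly. Their poses are not given: they have to be found in the camera images.
- press: Green bench punch fixed to the table. Origin on the table straight under the punch tip, z up, x towards its column. Foot (130 mm wide) and column (34 mm wide) stand behind the fence at x = 72 to 157 mm; an arm 28 mm wide, 109 to 139 mm high, reaches from it to the upright ram guide (32 mm diameter, 94 to 146 mm high) over the origin. The work slides on the bare table.
- fence_mid (a point): Middle of the top front edge of the aluminium fence that belongs to the press: a straight bar 360 mm long along the press's y (from -135 to +225 mm), 12 mm thick, 22 mm high. Its front face, against which the plate is pushed, looks to the press's -x and lies at press x = +60 mm.
- ram (a joint): Travel of the sprung punch straight down, in m: 0 = up (where the spring returns it), grows as the knob is pressed, at most 0.027. Pressing takes about 1.5 N at first and 3.5 N after 20 mm, where the tip meets the top of the plate; then it stops hard. A press of 6 to 15 N on the knob is plenty.
- punch_tip (a point): Lower end of the 10 mm steel punch, ground to a point; 38 mm above the table when up, so 20 mm above the plate. It moves only up and down, over the press's origin.
- knob_top (a point): Centre of the top of the black mushroom knob (48 mm diameter, 22 mm high), 200 mm above the table when up, straight above the punch tip. Press it down from above.
- plate: Loose plywood plate, 120 mm (its x) by 200 mm (its y) by 18 mm thick, 0.2 to 0.35 kg, flat on the table in front of the fence, up to 0.3 rad askew and left (press +y) of where it is needed. Origin: centre of its underside. Flush with the fence, its axes are parallel to the press's and its origin is at press x = 0; both dots are then in line with the tip.
- blue_dot (a point): Centre of the blue painted dot, 14 mm diameter, on the plate's top at plate x = 0, y = -65 mm: the dot near the right end. To be punched first.
- red_dot (a point): Centre of the red painted dot, 14 mm diameter, on the plate's top at plate x = 0, y = +15 mm: the dot near the middle. To be punched second.
- bottle_green: Bystander: squeeze bottle with pale green dye and a blue cap, 67 mm diameter, 193 mm high, behind and to the right of the punch. Origin at the centre of its foot.
- thread_cone: Bystander: cream cone of thread, 60 mm diameter, 82 mm high, behind the fence. Origin at the centre of its foot.
- dye_pot_2: Bystander: squat screw pot with a cream lid, 60 mm diameter, 52 mm high, right of the punch. Origin at the centre of its foot.
- cup_0: Bystander: thin clear cup with a pink rest, 70 mm diameter, 81 mm high, to the right in front of the punch. Origin at the centre of its foot.

How it is judged:
On the way, in this order (a step that is already met when the one before it is completed fails the run):
1. the plate lies flush against the fence (x of plate in the frame of press above -0.006 m and angle between the x axis of plate and the x axis of press, either way round below 0.05 rad), for 0.2 s.
2. the punch is pressed onto the blue dot (horizontal distance between punch_tip and blue_dot below 0.007 m and contact force between ram and plate above 1 N), for 0.05 s.
3. the punch is up again and the red dot is under its tip (horizontal distance between punch_tip and red_dot below 0.007 m and value of joint ram below 0.004 m), for 0.2 s.
4. the punch is pressed onto the red dot (horizontal distance between punch_tip and red_dot below 0.007 m and contact force between ram and plate above 1 N), for 0.05 s.
At the end, for the whole second after the job is handed in: Both dots have been punched, blue then red, each with the tip within 7 mm of the dot's centre; the plate lies still, flat on the table against the fence (origin within 8 mm, 0.06 rad) with the red dot under the tip (within 8 mm), and the punch is up (within 4 mm) (horizontal distance between punch_tip and red_dot below 0.008 m and x of plate in the frame of press above -0.008 m and angle between the x axis of plate and the x axis of press, either way round below 0.06 rad and height (world z) of plate below 0.004 m and value of joint ram below 0.004 m and linear speed of plate below 0.02 m/s); the robot touches nothing.
It fails at once if the punch is pressed on the plate beside the dots (more than 9 mm from both centres) (contact force between ram and plate above 1 N and horizontal distance between punch_tip and blue_dot above 0.009 m and horizontal distance between punch_tip and red_dot above 0.009 m).
It fails at once if the plate is lifted off the table (15 mm) or tipped (0.15 rad) (height (world z) of plate above 0.015 m or angle between plate's own z axis and vertical above 0.15 rad).
It fails at once if a bystander is moved by more than 30 mm or tipped (distance of any of bottle_green, thread_cone, dye_pot_2, cup_0 from where it was at the start of the episode above 0.03 m or angle between any of bottle_green, thread_cone, dye_pot_2, cup_0's own z axis and vertical above 0.4 rad).
It also fails if it takes over 72 s, if anything falls off the work surface, if the arm or the gripper's body presses on something with over 40 N, if the wrist force passes 120 N, or if a joint passes its speed limit or range.

## Working session

There is one attempt and no reset: what is moved stays moved. The work goes in short steps, Python scripts to look and compute and a tool call to move; the robot and the scene stay as the last step left them, time stands still between calls to the robot, and variables do not carry over. Pictures are saved under pics/ and viewed, at most 10 in all, crops included, and the job is handed in when it is done.

Besides the shell and the picture viewer there is one more tool, called after "Call:" as name([rows], argument=value, ...), one row to a line, values as JSON. step_arm: Moves the arm, as the interface text tells. Its arguments: {"type":"object","properties":{"steps":{"type":"array","items":{"type":"object","properties":{"x":{"type":"number","minimum":-1,"maximum":1},"y":{"type":"number","minimum":-1,"maximum":1},"z":{"type":"number","minimum":-1,"maximum":1},"rx":{"type":"number","minimum":-1,"maximum":1},"ry":{"type":"number","minimum":-1,"maximum":1},"rz":{"type":"number","minimum":-1,"maximum":1},"claw":{"type":"number"}}}},"squeeze":{"type":"number"}},"required":["steps"]}

```bash
mkdir -p pics
cat > h.py <<'E'
import numpy as np, cv2
from scipy.spatial.transform import Rotation as Ro
from cell import robot, read_camera, camera_params, nets
def ray(cam,px):
    p=camera_params(cam); K=np.array([[p['fx'],0,p['cx']],[0,p['fy'],p['cy']],[0,0,1]])
    d=np.array([(px[1]-p['cx'])/p['fx'],(px[0]-p['cy'])/p['fy']]); u=d.copy()
    for _ in range(20): u=d/(1+p['k1']*(u@u))
    R=np.array(p['R']);t=np.array(p['t'])
    return -R.T@t, R.T@np.array([u[0],u[1],1])
def atz(cam,px,z):
    o,d=ray(cam,px); return o+d*(z-o[2])/d[2]
def proj(cam,X):
    p=camera_params(cam); c=np.array(p['R'])@np.array(X)+np.array(p['t']); u=c[:2]/c[2]; u=u*(1+p['k1']*(u@u))
    return [p['fy']*u[1]+p['cy'],p['fx']*u[0]+p['cx']]
def lm(cam,q,z):
    r=nets.landmark_of(cam,q)
    for a in r[:2]: print(cam,q,round(a['conf'],2),np.round(a['pixel'],1),np.round(atz(cam,a['pixel'],z),4))
E
python3 - <<'E'
from h import *
for c in('top','side'):
    im,d=read_camera(c); cv2.imwrite(f'pics/{c}0.png',im)
    p=camera_params(c); print(c,-np.array(p['R']).T@np.array(p['t']))
    for q,z in [('fence_mid',.022),('knob_top',.2),('punch_tip',.038),('press',0),('plate',0),('blue_dot',.018),('red_dot',.018),('bottle_green',0),('thread_cone',0),('dye_pot_2',0),('cup_0',0)]: lm(c,q,z)
s=robot.observe(); print({k:np.round(v,3) for k,v in s.items()})
E
```

```text
top [ 0.5102415  -0.08039905  1.28086734]
top fence_mid 0.87 [211.8 320.4] [ 0.6855 -0.0677  0.022 ]
top knob_top 0.69 [224.9 348. ] [ 0.6335 -0.1229  0.2   ]
top knob_top 0.53 [230.7 430.9] [ 0.618 -0.286  0.2  ]
top press 0.68 [237.6 346.7] [ 0.6268 -0.1269  0.    ]
top plate 0.76 [268.5 299.1] [ 0.558  -0.0152  0.    ]
top blue_dot 0.58 [259.3 324.3] [ 0.5769 -0.0739  0.018 ]
top blue_dot 0.53 [272.1 442. ] [ 0.5403 -0.3424  0.018 ]
top red_dot 0.9 [270.8 291.8] [0.5525 0.0006 0.018 ]
top bottle_green 0.81 [195.4 435.2] [ 0.7211 -0.3381  0.    ]
top bottle_green 0.26 [276.3 444.3] [ 0.5308 -0.3511  0.    ]
top thread_cone 0.88 [197.5 261. ] [0.7259 0.0707 0.    ]
top dye_pot_2 0.8 [227.9 430.1] [ 0.6445 -0.3224  0.    ]
top cup_0 0.6 [274.9 439.9] [ 0.5344 -0.3409  0.    ]
side [ 0.46396319 -1.03602235  0.8601232 ]
side fence_mid 0.87 [278.2 353.5] [ 0.6861 -0.0716  0.022 ]
side knob_top 0.7 [231.7 335.7] [ 0.6322 -0.1257  0.2   ]
side knob_top 0.22 [367.7 392.3] [ 0.6558 -0.4957  0.2   ]
side punch_tip 0.8 [292.1 336.7] [ 0.6354 -0.131   0.038 ]
side plate 0.67 [280.1 295.6] [ 0.
[... 205 characters left out ...]
tle_green 0.63 [277.3 295.2] [ 0.5539 -0.0207  0.    ]
side thread_cone 0.97 [250.6 356.9] [0.7223 0.0593 0.    ]
side dye_pot_2 0.95 [364.8 354.4] [ 0.6401 -0.3121  0.    ]
side cup_0 0.73 [383.2 301. ] [ 0.5275 -0.3419  0.    ]
{'time': np.float64(1.2), 'qpos': array([ 1.054,  0.342,  1.524,  0.   ,  1.275, -0.146]), 'qvel': array([-0.001,  0.   ,  0.   ,  0.   ,  0.   , -0.001]), 'joint_efforts': array([  0.   , -43.116, -24.447,   0.072,   0.049,  -0.   ]), 'tool_pos': array([0.19 , 0.489, 0.227]), 'tool_rot': array([3.141, 0.   , 2.771]), 'contact_force': array([0.565, 0.81 , 0.124]), 'torque': array([-0.031, -0.042,  0.042]), 'grip_force': np.float64(0.0), 'opening': np.float64(0.092)}
```

View pics/top0.png

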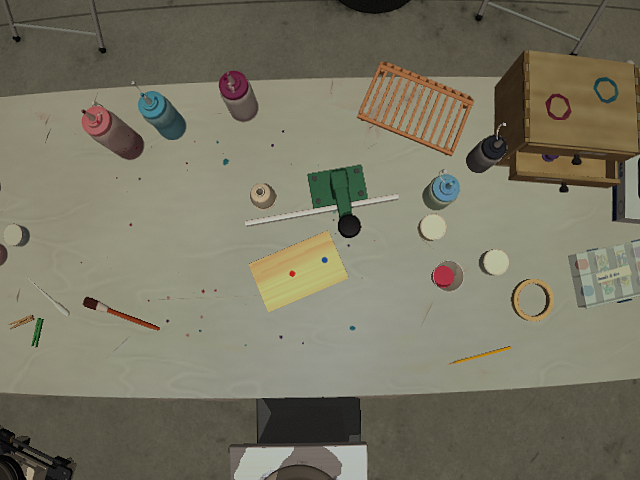

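View pics/side0.png

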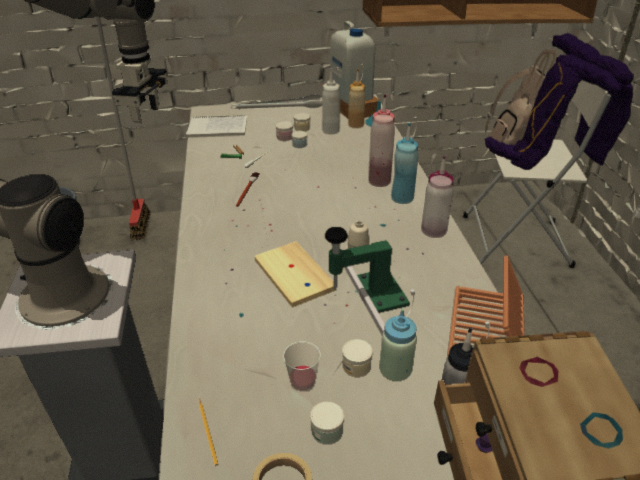

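Top view: the plate is centred near (298,271), askew, with blue at (324,260) and red at (292,273). The knob is at (348,226) and the fence runs from (246,223) to (398,197). The net estimates agree across both cameras; false matches lie on the bottle and cup. Next I'll fit the fence line and the plate rectangle.

```bash
cat >> h.py <<'E'
TH=None
def fence():
    im,_=read_camera('top'); g=im.min(2).astype(int)
    pts=[]
    for c in list(range(250,325,3))+list(range(368,394,3)):
        r0=223-(c-246)*26/152; rr=np.arange(int(r0)-6,int(r0)+9); col=g[rr,c]
        w=np.clip(col-np.median(col)-15,0,None)
        if w.sum()>0: pts.append(atz('top',[(rr*w).sum()/w.sum(),c],.022)[:2])
    return np.array(pts,np.float32)
def dots():
    im,_=read_camera('top'); b,g,r=[im[...,i].astype(int) for i in range(3)]; out={}
    for n,m in (('blue',(b-r>60)),('red',(r-g>100)&(r-b>90))):
        k,l,st,ce=cv2.connectedComponentsWithStats(m.astype(np.uint8))
        out[n]=[(np.round(atz('top',ce[i][::-1],.018),4)[:2],int(st[i,4])) for i in range(1,k) if 8<st[i,4]<90 and 200<ce[i][0]<400 and 180<ce[i][1]<330]
    return out
def plate():
    im,_=read_camera('top'); hsv=cv2.cvtColor(im,cv2.COLOR_BGR2HSV)
    m=cv2.inRange(hsv,(15,70,120),(35,255,255)); m[:180]=0;m[340:]=0;m[:,:180]=0;m[:,420:]=0
    cs,_=cv2.findContours(m,0,2); c=max(cs,key=cv2.contourArea)
    w=np.array([atz('top',p[0][::-1],.018)[:2] for p in c],np.float32)
    return cv2.minAreaRect(w*1000), (cv2.boxPoints(cv2.minAreaRect(w*1000))).round(0)
E
python3 - <<'E'
from h import *
p=fence(); l=cv2.fitLine(p,cv2.DIST_HUBER,0,.01,.01).ravel(); print(len(p),l,'theta',np.arctan2(-l[0]*np.sign(l[1]),abs(l[1])))
n=np.array([l[1],-l[0]])*np.sign(l[1]); print('resid',np.abs((p-l[2:])@n).max(), 'tip dist to line (expect .066 to centreline)', (l[2:]-[.634,-.1255])@n)
print(dots()); print(plate())
E
```

```text
34 [ 0.15244731 -0.9883116   0.6853876  -0.03712672] theta 0.15304406
resid 0.00075089 tip dist to line (expect .066 to centreline) 0.06425924037749016
{'blue': [(array([ 0.576 , -0.0736]), 20), (array([ 0.4211, -0.1326]), 9)], 'red': [(array([5.47e-01, 4.00e-04]), 23)]}
(((552.4306030273438, -13.098114013671875), (119.68743896484375, 200.0191650390625), 21.79696273803711), array([[ 460.,   58.],
       [ 534., -128.],
       [ 645.,  -84.],
       [ 571.,  102.]], dtype=float32))
```

Fence residual is 0.75 mm and the plate fits 119.7 x 200.0 mm, so the measurements hold. θ = 0.153, and the plate is 0.23 rad askew at press (-62, +123) mm. Next I'll refine the tip position from the knob blob and compute the first move.

```bash
cat >> h.py <<'E'
TH=.153; TIP=np.array([.6325,-.125])
XP=np.array([np.cos(TH),np.sin(TH)]); YP=np.array([-XP[1],XP[0]])
def w(xp,yp): return TIP+xp*XP+yp*YP
def pf(v): v=np.array(v[:2])-TIP; return np.round([v@XP,v@YP],4)
def rel(xp,yp,z,yaw):
    s=robot.observe(); R0=Ro.from_euler('xyz',s['tool_rot']); T=np.r_[w(xp,yp),z]
    d=R0.inv().apply(T-s['tool_pos'])/.75; r=(R0.inv()*Ro.from_euler('xyz',[np.pi,0,yaw])).as_rotvec()/(np.pi/4)
    print('to',np.round(T,3),'xyz',np.round(d,4),'r',np.round(r,4))
def st():
    s=robot.observe(); print('t',round(float(s['time']),2),'tcp p',pf(s['tool_pos']),np.round(s['tool_pos'],4),'rot',np.round(s['tool_rot'],3),'F',np.round(s['contact_force'],1))
E
python3 - <<'E'
from h import *
im,_=read_camera('top'); m=(im.max(2)<45).astype(np.uint8); m[:205]=0;m[250:]=0;m[:,:325]=0;m[:,372:]=0
k,l,s,c=cv2.connectedComponentsWithStats(m); i=1+s[1:,4].argmax(); print(s[i],c[i],'knob',atz('top',c[i][::-1],.19))
for q in ('knob_top','punch_tip'):
  nets_cam=[read_camera('side')]; lm('side',q,.2 if q=='knob_top' else .038)
for v in ([.576,-.0736],[.547,.0004]): print(pf(v))
print(proj('top',np.r_[w(.060,.225),.022]),proj('top',np.r_[w(.06,-.135),.022]))
rel(-.175,.123,.12,TH+np.pi); rel(-.175,.123,.008,TH+np.pi)
E
```

```text
[338 214  23  24 426] [348.43661972 225.31690141] knob [ 0.6337833  -0.12414546  0.19      ]
side knob_top 0.82 [232.  334.8] [ 0.6302 -0.1264  0.2   ]
side punch_tip 0.65 [288.8 335.3] [ 0.6342 -0.1196  0.038 ]
[-0.048   0.0594]
[-0.0654  0.137 ]
[np.float64(225.88471744009112), np.float64(244.6459538953326)] [np.float64(198.34224108776075), np.float64(399.06035353213736)]
to [ 0.441 -0.03   0.12 ] xyz [-0.5624 -0.5245  0.1422] r [ 1.000e-04  0.000e+00 -6.669e-01]
to [ 0.441 -0.03   0.008] xyz [-0.5624 -0.5245  0.2916] r [ 1.000e-04  0.000e+00 -6.669e-01]
```

Call:
step_arm([
  {"x":-0.06,"y":-0.055,"z":0.014,"rz":-0.07,"claw":1},
  {"x":-0.12,"y":-0.11,"z":0.028,"rz":-0.14,"claw":1},
  {"x":-0.18,"y":-0.165,"z":0.042,"rz":-0.21,"claw":1},
  {"x":-0.24,"y":-0.22,"z":0.056,"rz":-0.28,"claw":1},
  {"x":-0.3,"y":-0.275,"z":0.07,"rz":-0.35,"claw":1},
  {"x":-0.36,"y":-0.33,"z":0.084,"rz":-0.42,"claw":1},
  {"x":-0.42,"y":-0.385,"z":0.1,"rz":-0.49,"claw":1},
  {"x":-0.48,"y":-0.44,"z":0.12,"rz":-0.56,"claw":1},
  {"x":-0.53,"y":-0.49,"z":0.14,"rz":-0.62,"claw":1},
  {"x":-0.5624,"y":-0.5245,"z":0.1422,"rz":-0.667,"claw":1},
  {"x":-0.5624,"y":-0.5245,"z":0.1422,"rz":-0.667,"claw":1},
  {"x":-0.5624,"y":-0.5245,"z":0.1422,"rz":-0.667,"claw":1},
])

```text
$.steps[0]: bad value
```

```bash
python3 -c "
from h import *
st(); rel(-.175,.123,.009,TH+np.pi); rel(-.09,.123,.009,TH+np.pi)"
```

```text
t 1.6 tcp p [-0.3435  0.6746] [0.1902 0.4893 0.2267] rot [ 3.141 -0.     2.771] F [0.  0.4 0.4]
to [ 0.441 -0.03   0.009] xyz [-0.5624 -0.5245  0.2902] r [ 1.000e-04  0.000e+00 -6.669e-01]
to [ 0.525 -0.017  0.009] xyz [-0.6605 -0.4678  0.2902] r [ 1.000e-04  0.000e+00 -6.669e-01]
```

Call:
step_arm([
  {"x":-0.03,"y":-0.03,"z":0.01,"rx":0,"ry":0,"rz":-0.07,"claw":1},
  {"x":-0.08,"y":-0.075,"z":0.02,"rx":0,"ry":0,"rz":-0.14,"claw":1},
  {"x":-0.12,"y":-0.11,"z":0.03,"rx":0,"ry":0,"rz":-0.21,"claw":1},
  {"x":-0.16,"y":-0.15,"z":0.04,"rx":0,"ry":0,"rz":-0.28,"claw":1},
  {"x":-0.2,"y":-0.19,"z":0.05,"rx":0,"ry":0,"rz":-0.35,"claw":1},
  {"x":-0.24,"y":-0.23,"z":0.06,"rx":0,"ry":0,"rz":-0.42,"claw":1},
  {"x":-0.28,"y":-0.27,"z":0.07,"rx":0,"ry":0,"rz":-0.49,"claw":1},
  {"x":-0.32,"y":-0.31,"z":0.08,"rx":0,"ry":0,"rz":-0.56,"claw":1},
  {"x":-0.36,"y":-0.34,"z":0.1,"rx":0,"ry":0,"rz":-0.62,"claw":1},
  {"x":-0.4,"y":-0.38,"z":0.11,"rx":0,"ry":0,"rz":-0.667,"claw":1},
  {"x":-0.44,"y":-0.42,"z":0.12,"rx":0,"ry":0,"rz":-0.667,"claw":1},
  {"x":-0.48,"y":-0.45,"z":0.13,"rx":0,"ry":0,"rz":-0.667,"claw":1},
])

```text
time: 2.6
tool_pos: [0.3973, 0.0532, 0.1315]
tool_rot: [3.141, 0.0, -2.989]
contact_force: [0.6, 0.9, 1.5]
opening: 0.0918
grip_force: 0.0
```

```bash
python3 -c "
from h import *
st(); rel(-.175,.123,.009,TH+np.pi); rel(-.09,.123,.009,TH+np.pi)"
```

```text
t 2.6 tcp p [-0.2053  0.212 ] [0.3973 0.0532 0.1315] rot [ 3.141  0.    -2.989] F [0.6 0.9 1.5]
to [ 0.441 -0.03   0.009] xyz [-0.0403 -0.1187  0.1633] r [0.0001 0.0003 0.0001]
to [ 0.525 -0.017  0.009] xyz [-0.1536 -0.1187  0.1634] r [0.0001 0.0003 0.0001]
```

Call:
step_arm([
  {"x":-0.0341,"y":-0.05,"z":0.0,"rx":0,"ry":0,"rz":0,"claw":1},
  {"x":-0.0341,"y":-0.1057,"z":0.03,"rx":0,"ry":0,"rz":0,"claw":1},
  {"x":-0.0341,"y":-0.1057,"z":0.08,"rx":0,"ry":0,"rz":0,"claw":1},
  {"x":-0.0341,"y":-0.1057,"z":0.12,"rx":0,"ry":0,"rz":0,"claw":1},
  {"x":-0.0341,"y":-0.1057,"z":0.15,"rx":0,"ry":0,"rz":0,"claw":1},
  {"x":-0.0341,"y":-0.1057,"z":0.16,"rx":0,"ry":0,"rz":0,"claw":1},
  {"x":-0.0341,"y":-0.1057,"z":0.16,"rx":0,"ry":0,"rz":0,"claw":1},
  {"x":-0.0341,"y":-0.1057,"z":0.16,"rx":0,"ry":0,"rz":0,"claw":1},
])

```text
time: 3.27
tool_pos: [0.4351, -0.0191, 0.0122]
tool_rot: [-3.142, 0.0, -2.988]
contact_force: [0.2, 0.4, 0.3]
opening: 0.0918
grip_force: 0.0
```

```bash
python3 -c "
from h import *
st(); rel(-.075,.123,.009,TH+np.pi)"
```

```text
t 3.27 tcp p [-0.179   0.1348] [ 0.4351 -0.0191  0.0122] rot [-3.142  0.    -2.988] F [0.2 0.4 0.3]
to [ 0.54  -0.015  0.009] xyz [-0.1386 -0.0157  0.0044] r [-0.0001  0.0005  0.0006]
```

Call:
step_arm([
  {"x":-0.015,"y":-0.01,"z":0.004,"rx":0,"ry":0,"rz":0,"claw":1},
  {"x":-0.03,"y":-0.015,"z":0.004,"rx":0,"ry":0,"rz":0,"claw":1},
  {"x":-0.042,"y":-0.015,"z":0.004,"rx":0,"ry":0,"rz":0,"claw":1},
  {"x":-0.054,"y":-0.015,"z":0.004,"rx":0,"ry":0,"rz":0,"claw":1},
  {"x":-0.066,"y":-0.015,"z":0.004,"rx":0,"ry":0,"rz":0,"claw":1},
  {"x":-0.078,"y":-0.015,"z":0.004,"rx":0,"ry":0,"rz":0,"claw":1},
  {"x":-0.09,"y":-0.015,"z":0.004,"rx":0,"ry":0,"rz":0,"claw":1},
  {"x":-0.102,"y":-0.015,"z":0.004,"rx":0,"ry":0,"rz":0,"claw":1},
  {"x":-0.112,"y":-0.015,"z":0.004,"rx":0,"ry":0,"rz":0,"claw":1},
  {"x":-0.122,"y":-0.015,"z":0.004,"rx":0,"ry":0,"rz":0,"claw":1},
  {"x":-0.122,"y":-0.015,"z":0.004,"rx":0,"ry":0,"rz":0,"claw":1},
  {"x":-0.122,"y":-0.015,"z":0.004,"rx":0,"ry":0,"rz":0,"claw":1},
])

```text
time: 4.27
tool_pos: [0.5273, -0.0163, 0.0085]
tool_rot: [-3.141, 0.001, -2.988]
contact_force: [-1.0, -0.5, -0.2]
opening: 0.0916
grip_force: 0.0
```

```bash
python3 -c "
from h import *
st(); rel(-.07,.123,.009,TH+np.pi)
for k,v in dots().items(): print(k,[(pf(a),n) for a,n in v])
cv2.imwrite('pics/t1.png',read_camera('top')[0][170:350,220:460].repeat(3,0).repeat(3,1))"
```

```text
t 4.27 tcp p [-0.0874  0.1234] [ 0.5273 -0.0163  0.0085] rot [-3.141e+00  1.000e-03 -2.988e+00] F [-1.  -0.5 -0.2]
to [ 0.545 -0.014  0.009] xyz [-0.0232 -0.0006 -0.0006] r [-0.0002  0.0009  0.0003]
blue [(array([-0.0148,  0.0463]), 16), (array([-0.2099,  0.0251]), 10)]
red [(array([-0.0144,  0.1267]), 10)]
```

View pics/t1.png

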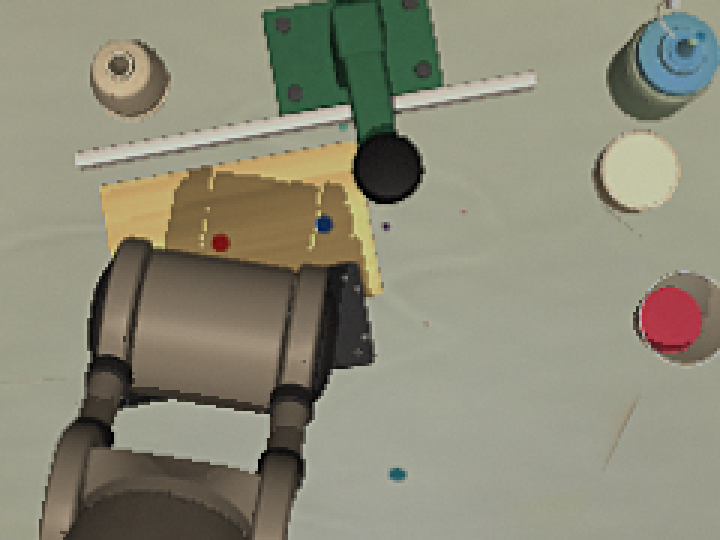

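The picture shows the plate parallel to the fence with about a 15 mm gap. Blue is at (324,225) and red at (221,243) in the crop. I'll push on.

Call:
step_arm([
  {"x":-0.006,"y":0,"z":0,"rx":0,"ry":0,"rz":0,"claw":1},
  {"x":-0.012,"y":0,"z":0,"rx":0,"ry":0,"rz":0,"claw":1},
  {"x":-0.017,"y":0,"z":0,"rx":0,"ry":0,"rz":0,"claw":1},
  {"x":-0.02,"y":0,"z":0,"rx":0,"ry":0,"rz":0,"claw":1},
  {"x":-0.022,"y":0,"z":0,"rx":0,"ry":0,"rz":0,"claw":1},
  {"x":-0.022,"y":0,"z":0,"rx":0,"ry":0,"rz":0,"claw":1},
  {"x":-0.022,"y":0,"z":0,"rx":0,"ry":0,"rz":0,"claw":1},
])

```text
time: 4.95
tool_pos: [0.5434, -0.0138, 0.0088]
tool_rot: [-3.142, 0.001, -2.989]
contact_force: [-0.0, -0.5, 0.1]
opening: 0.0918
grip_force: 0.0
```

```bash
python3 -c "
from h import *
st()
for k,v in dots().items(): print(k,[(pf(a),n) for a,n in v])"
```

```text
t 4.95 tcp p [-0.0711  0.1235] [ 0.5434 -0.0138  0.0088] rot [-3.142e+00  1.000e-03 -2.989e+00] F [-0.  -0.5  0.1]
blue [(array([-0.0012,  0.0459]), 17), (array([-0.2099,  0.0251]), 10)]
red [(array([0.    , 0.1254]), 10)]
```

Call:
step_arm([
  {"x":-0.002,"y":0,"z":0,"rx":0,"ry":0,"rz":0,"claw":1},
  {"x":-0.004,"y":0,"z":0,"rx":0,"ry":0,"rz":0,"claw":1},
  {"x":-0.004,"y":0,"z":0,"rx":0,"ry":0,"rz":0,"claw":1},
  {"x":-0.004,"y":0,"z":0,"rx":0,"ry":0,"rz":0,"claw":1},
])

```text
time: 5.33
tool_pos: [0.5446, -0.0135, 0.0086]
tool_rot: [3.141, -0.003, -2.988]
contact_force: [-5.7, -1.8, 2.9]
opening: 0.0917
grip_force: 2.8
```

```bash
python3 -c "
from h import *
st()
for k,v in dots().items(): print(k,[(pf(a),n) for a,n in v])"
```

```text
t 5.33 tcp p [-0.0699  0.1236] [ 0.5446 -0.0135  0.0086] rot [ 3.141e+00 -3.000e-03 -2.988e+00] F [-5.7 -1.8  2.9]
blue [(array([0.0001, 0.0453]), 15), (array([-0.2099,  0.0251]), 10)]
red []
```

Call:
step_arm([
  {"x":0.02,"y":0,"z":0,"rx":0,"ry":0,"rz":0,"claw":1},
  {"x":0.04,"y":0,"z":-0.02,"rx":0,"ry":0,"rz":0,"claw":0.3},
  {"x":0.04,"y":0,"z":-0.06,"rx":0,"ry":0,"rz":0,"claw":0.3},
  {"x":0.04,"y":0.02,"z":-0.1,"rx":0,"ry":0,"rz":0.15,"claw":0.3},
  {"x":0.03,"y":0.06,"z":-0.13,"rx":0,"ry":0,"rz":0.3,"claw":0.3},
  {"x":0.02,"y":0.1,"z":-0.13,"rx":0,"ry":0,"rz":0.45,"claw":0.3},
  {"x":0,"y":0.14,"z":-0.13,"rx":0,"ry":0,"rz":0.6,"claw":0.3},
  {"x":-0.03,"y":0.18,"z":-0.13,"rx":0,"ry":0,"rz":0.75,"claw":0.3},
  {"x":-0.06,"y":0.18,"z":-0.13,"rx":0,"ry":0,"rz":0.9,"claw":0.3},
  {"x":-0.073,"y":0.18,"z":-0.13,"rx":0,"ry":0,"rz":1,"claw":0.3},
  {"x":-0.073,"y":0.18,"z":-0.13,"rx":0,"ry":0,"rz":1,"claw":0.3},
  {"x":-0.073,"y":0.18,"z":-0.13,"rx":0,"ry":0,"rz":1,"claw":0.3},
])

```text
time: 6.38
tool_pos: [0.5793, 0.1285, 0.1058]
tool_rot: [-3.141, -0.001, 2.512]
contact_force: [-0.9, 0.6, -0.7]
opening: 0.0592
grip_force: 0.0
```

```bash
python3 -c "
from h import *
st(); rel(-.015,.265,.05,TH+np.pi/2)
for k,v in dots().items(): print(k,[(pf(a),n) for a,n in v])
r=plate();print(r,pf(np.array(r[0][0])/1000))"
```

```text
t 6.38 tcp p [-0.0139  0.2586] [0.5793 0.1285 0.1058] rot [-3.141e+00 -1.000e-03  2.512e+00] F [-0.9  0.6 -0.7]
to [0.577 0.135 0.05 ] xyz [0.007  0.0051 0.0744] r [-7.0000e-04 -4.0000e-04  1.0036e+00]
blue [(array([0.0004, 0.0456]), 21), (array([-0.2102,  0.0251]), 11)]
red [(array([0.0006, 0.1253]), 23)]
(((616.218017578125, -16.551055908203125), (119.97064208984375, 199.10354614257812), 8.766711235046387), array([[ 542.,   73.],
       [ 572., -124.],
       [ 691., -106.],
       [ 660.,   91.]], dtype=float32)) [0.0004 0.1097]
```

Flush: angle matches within 0.001 rad and x ≈ 0. Finish the turn and descend beside the left end (y = 0.21).

Call:
step_arm([
  {"x":0.005,"y":0.004,"z":0,"rx":0,"ry":0,"rz":0.15,"claw":0.3},
  {"x":0.007,"y":0.005,"z":0,"rx":0,"ry":0,"rz":0.3,"claw":0.3},
  {"x":0.007,"y":0.005,"z":0.01,"rx":0,"ry":0,"rz":0.45,"claw":0.3},
  {"x":0.007,"y":0.005,"z":0.02,"rx":0,"ry":0,"rz":0.6,"claw":0.3},
  {"x":0.007,"y":0.005,"z":0.03,"rx":0,"ry":0,"rz":0.75,"claw":0.3},
  {"x":0.007,"y":0.005,"z":0.04,"rx":0,"ry":0,"rz":0.9,"claw":0.3},
  {"x":0.007,"y":0.005,"z":0.05,"rx":0,"ry":0,"rz":1,"claw":0.3},
  {"x":0.007,"y":0.005,"z":0.09,"rx":0,"ry":0,"rz":1,"claw":0.3},
  {"x":0.007,"y":0.005,"z":0.12,"rx":0,"ry":0,"rz":1,"claw":0.3},
  {"x":0.007,"y":0.005,"z":0.129,"rx":0,"ry":0,"rz":1,"claw":0.3},
  {"x":0.007,"y":0.005,"z":0.129,"rx":0,"ry":0,"rz":1,"claw":0.3},
])

```text
time: 7.4
tool_pos: [0.5757, 0.1339, 0.0079]
tool_rot: [-3.137, -0.0, 1.724]
contact_force: [-0.2, -0.5, 0.1]
opening: 0.0597
grip_force: 0.0
```

```bash
python3 -c "
from h import *
st(); rel(-.015,.185,.009,TH+np.pi/2)"
```

```text
t 7.4 tcp p [-0.0167  0.2645] [0.5757 0.1339 0.0079] rot [-3.137 -0.     1.724] F [-0.2 -0.5  0.1]
to [0.589 0.056 0.009] xyz [-0.1061  0.0022 -0.0016] r [-0.0056 -0.0004  0.0005]
```

Call:
step_arm([
  {"x":-0.015,"y":0,"z":-0.001,"rx":0,"ry":0,"rz":0,"claw":0.3},
  {"x":-0.03,"y":0,"z":-0.001,"rx":0,"ry":0,"rz":0,"claw":0.3},
  {"x":-0.045,"y":0,"z":-0.001,"rx":0,"ry":0,"rz":0,"claw":0.3},
  {"x":-0.055,"y":0,"z":-0.001,"rx":0,"ry":0,"rz":0,"claw":0.3},
  {"x":-0.065,"y":0,"z":-0.001,"rx":0,"ry":0,"rz":0,"claw":0.3},
  {"x":-0.075,"y":0,"z":-0.001,"rx":0,"ry":0,"rz":0,"claw":0.3},
  {"x":-0.085,"y":0,"z":-0.001,"rx":0,"ry":0,"rz":0,"claw":0.3},
  {"x":-0.095,"y":0,"z":-0.001,"rx":0,"ry":0,"rz":0,"claw":0.3},
  {"x":-0.1,"y":0,"z":-0.001,"rx":0,"ry":0,"rz":0,"claw":0.3},
  {"x":-0.1,"y":0,"z":-0.001,"rx":0,"ry":0,"rz":0,"claw":0.3},
  {"x":-0.1,"y":0,"z":-0.001,"rx":0,"ry":0,"rz":0,"claw":0.3},
])

```text
time: 8.32
tool_pos: [0.5889, 0.0601, 0.01]
tool_rot: [-3.141, 0.0, 1.724]
contact_force: [0.5, -0.6, 0.2]
opening: 0.0597
grip_force: 0.0
```

```bash
python3 -c "
from h import *
st(); im,_=read_camera('side'); cv2.imwrite('pics/s1.png',im[200:380,230:430].repeat(3,0).repeat(3,1))
for k,v in dots().items(): print(k,[(pf(a),n) for a,n in v])
read_camera('side'); lm('side','blue_dot',.018); lm('side','red_dot',.018); lm('side','punch_tip',.038)"
```

```text
t 8.32 tcp p [-0.0149  0.1895] [0.5889 0.0601 0.01  ] rot [-3.141  0.     1.724] F [ 0.5 -0.6  0.2]
blue [(array([-0.0012,  0.0129]), 14), (array([-0.2102,  0.0251]), 11)]
red [(array([0.0002, 0.0915]), 25)]
side blue_dot 0.55 [290.7 332.7] [ 0.6314 -0.1028  0.018 ]
side blue_dot 0.43 [368.8 394.4] [ 0.712  -0.3502  0.018 ]
side red_dot 0.68 [383.4 301.3] [ 0.5267 -0.357   0.018 ]
side red_dot 0.58 [271.1 322.3] [ 0.6187 -0.0294  0.018 ]
side punch_tip 0.93 [291.1 336. ] [ 0.6344 -0.1274  0.038 ]
side punch_tip 0.4 [230.8 336.2] [0.6755 0.1014 0.038 ]
```

View pics/s1.png

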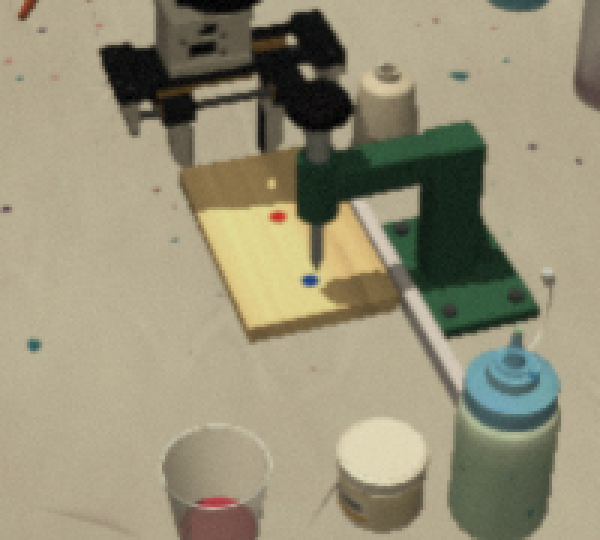

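The side view shows the punch tip at (318,270) in the crop, just past the blue dot at (310,281). About 11.5 mm remains.

Call:
step_arm([
  {"x":-0.005,"y":0,"z":0,"rx":0,"ry":0,"rz":0,"claw":0.3},
  {"x":-0.01,"y":0,"z":0,"rx":0,"ry":0,"rz":0,"claw":0.3},
  {"x":-0.014,"y":0,"z":0,"rx":0,"ry":0,"rz":0,"claw":0.3},
  {"x":-0.015,"y":0,"z":0,"rx":0,"ry":0,"rz":0,"claw":0.3},
  {"x":-0.015,"y":0,"z":0,"rx":0,"ry":0,"rz":0,"claw":0.3},
  {"x":-0.015,"y":0,"z":0,"rx":0,"ry":0,"rz":0,"claw":0.3},
])

```text
time: 9.12
tool_pos: [0.5908, 0.049, 0.0102]
tool_rot: [3.141, 0.0, 1.724]
contact_force: [-0.1, 0.5, 0.1]
opening: 0.0595
grip_force: 0.0
```

```bash
cat >> h.py <<'E'
def sidedots():
    im,_=read_camera('side'); b,g,r=[im[...,i].astype(int) for i in range(3)]
    for n,m in (('blue',(b-r>40)),('red',(r-g>80)&(r-b>60))):
        k,l,s,ce=cv2.connectedComponentsWithStats(m.astype(np.uint8))
        print('side',n,[(pf(atz('side',ce[i][::-1],.018)),int(s[i,4]),ce[i].round(1)) for i in range(1,k) if 4<s[i,4]<90 and 280<ce[i][0]<350 and 240<ce[i][1]<310])
    print('tip px pred',np.round(proj('side',np.r_[TIP,.038]),1),np.round(proj('side',np.r_[TIP,.018]),1)); return im
E
python3 -c "
from h import *
st(); im=sidedots(); cv2.imwrite('pics/s2.png',im[240:320,290:390].repeat(6,0).repeat(6,1))
for k,v in dots().items(): print(k,[(pf(a),n) for a,n in v])"
```

```text
t 9.12 tcp p [-0.0147  0.1783] [0.5908 0.049  0.0102] rot [3.141 0.    1.724] F [-0.1  0.5  0.1]
side blue [(array([0.0004, 0.0038]), 12, array([334.5, 296. ]))]
side red [(array([0.0008, 0.0853]), 13, array([323.7, 274. ]))]
tip px pred [290.5 335. ] [297.1 334.9]
blue [(array([-0.2102,  0.0251]), 11)]
red [(array([-0.0003,  0.0814]), 23)]
```

View pics/s2.png

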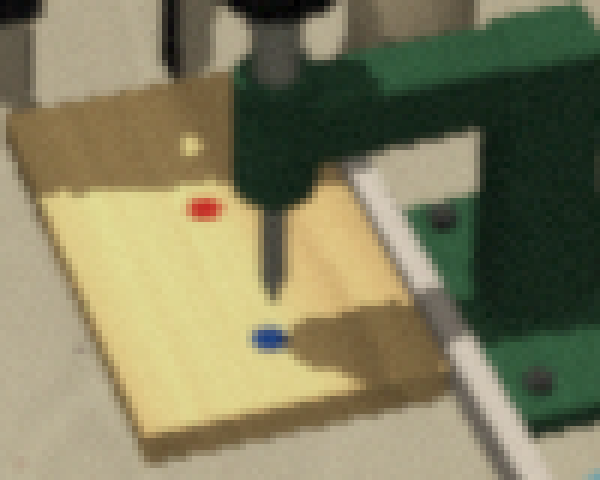

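Call:
step_arm([
  {"x":-0.0015,"y":0,"z":0,"rx":0,"ry":0,"rz":0,"claw":0.3},
  {"x":-0.0018,"y":0,"z":0,"rx":0,"ry":0,"rz":0,"claw":0.3},
  {"x":-0.0018,"y":0,"z":0,"rx":0,"ry":0,"rz":0,"claw":0.3},
  {"x":0.02,"y":0,"z":0,"rx":0,"ry":0,"rz":0,"claw":0.3},
  {"x":0.04,"y":0,"z":-0.03,"rx":0,"ry":0,"rz":0,"claw":-1},
  {"x":0.04,"y":0,"z":-0.08,"rx":0,"ry":0,"rz":0,"claw":-1},
  {"x":0.04,"y":0,"z":-0.13,"rx":0,"ry":0,"rz":0,"claw":-1},
  {"x":0.04,"y":0,"z":-0.18,"rx":0,"ry":0,"rz":0,"claw":-1},
  {"x":0.04,"y":0,"z":-0.23,"rx":0,"ry":0,"rz":0,"claw":-1},
  {"x":0.04,"y":0,"z":-0.28,"rx":0,"ry":0,"rz":0,"claw":-1},
  {"x":0.04,"y":0,"z":-0.32,"rx":0,"ry":0,"rz":0,"claw":-1},
  {"x":0.04,"y":0,"z":-0.32,"rx":0,"ry":0,"rz":0,"claw":-1},
])

```text
time: 10.22
tool_pos: [0.5888, 0.0789, 0.2577]
tool_rot: [3.129, 0.002, 1.724]
contact_force: [0.7, -0.0, 0.6]
opening: 0.0109
grip_force: 0.0
```

```bash
python3 -c "
from h import *
st(); sidedots(); rel(0,0,.23,TH+np.pi/2)
for k,v in dots().items(): print(k,[(pf(a),n) for a,n in v])
r=plate();print(r[0])"
```

```text
t 10.22 tcp p [-0.0121  0.2082] [0.5888 0.0789 0.2577] rot [3.129e+00 2.000e-03 1.724e+00] F [ 0.7 -0.   0.6]
side blue [(array([0.0002, 0.0031]), 10, array([334.5, 296.2]))]
side red [(array([0.0003, 0.0836]), 13, array([323.7, 274.5]))]
tip px pred [290.5 335. ] [297.1 334.9]
to [ 0.632 -0.125  0.23 ] xyz [-0.2777  0.0173  0.0328] r [0.0101 0.0017 0.0001]
blue [(array([-0.2099,  0.0251]), 10)]
red [(array([-0.    ,  0.0805]), 26)]
((622.4044189453125, -61.08885192871094), (119.83905792236328, 198.70352172851562), 8.699317932128906)
```

Call:
step_arm([
  {"x":-0.04,"y":0.005,"z":0,"rx":0,"ry":0,"rz":0,"claw":-1},
  {"x":-0.08,"y":0.01,"z":0,"rx":0,"ry":0,"rz":0,"claw":-1},
  {"x":-0.13,"y":0.015,"z":0,"rx":0,"ry":0,"rz":0,"claw":-1},
  {"x":-0.18,"y":0.017,"z":0,"rx":0,"ry":0,"rz":0,"claw":-1},
  {"x":-0.22,"y":0.017,"z":0,"rx":0,"ry":0,"rz":0,"claw":-1},
  {"x":-0.26,"y":0.017,"z":0,"rx":0,"ry":0,"rz":0,"claw":-1},
  {"x":-0.277,"y":0.017,"z":0.01,"rx":0,"ry":0,"rz":0,"claw":-1},
  {"x":-0.277,"y":0.017,"z":0.025,"rx":0,"ry":0,"rz":0,"claw":-1},
  {"x":-0.277,"y":0.017,"z":0.033,"rx":0,"ry":0,"rz":0,"claw":-1},
  {"x":-0.277,"y":0.017,"z":0.033,"rx":0,"ry":0,"rz":0,"claw":-1},
  {"x":-0.277,"y":0.017,"z":0.033,"rx":0,"ry":0,"rz":0,"claw":-1},
])

```text
time: 11.28
tool_pos: [0.6299, -0.1234, 0.2242]
tool_rot: [-3.139, -0.001, 1.725]
contact_force: [0.0, -0.1, -0.1]
opening: 0.0004
grip_force: 0.0
```

```bash
python3 -c "
from h import *
st(); rel(0,0,.185,TH+np.pi/2); rel(0,0,.179,TH+np.pi/2)"
```

```text
t 11.28 tcp p [-0.0023  0.002 ] [ 0.6299 -0.1234  0.2242] rot [-3.139e+00 -1.000e-03  1.725e+00] F [ 0.  -0.1 -0.1]
to [ 0.632 -0.125  0.185] xyz [-0.0027  0.0032  0.0523] r [-0.0028 -0.0018  0.0013]
to [ 0.632 -0.125  0.179] xyz [-0.0027  0.0032  0.0603] r [-0.0028 -0.0018  0.0013]
```

Call:
step_arm([
  {"x":-0.002,"y":0.003,"z":0.015,"rx":0,"ry":0,"rz":0,"claw":-1},
  {"x":-0.002,"y":0.003,"z":0.028,"rx":0,"ry":0,"rz":0,"claw":-1},
  {"x":-0.002,"y":0.003,"z":0.038,"rx":0,"ry":0,"rz":0,"claw":-1},
  {"x":-0.002,"y":0.003,"z":0.046,"rx":0,"ry":0,"rz":0,"claw":-1},
  {"x":-0.002,"y":0.003,"z":0.052,"rx":0,"ry":0,"rz":0,"claw":-1},
  {"x":-0.002,"y":0.003,"z":0.055,"rx":0,"ry":0,"rz":0,"claw":-1},
  {"x":-0.002,"y":0.003,"z":0.055,"rx":0,"ry":0,"rz":0,"claw":-1},
  {"x":-0.002,"y":0.003,"z":0.055,"rx":0,"ry":0,"rz":0,"claw":-1},
])

```text
time: 11.95
tool_pos: [0.6329, -0.1254, 0.1845]
tool_rot: [3.141, -0.0, 1.724]
contact_force: [-0.5, 2.5, 3.2]
opening: 0.0004
grip_force: 1.4
```

Call:
step_arm([
  {"x":0,"y":0,"z":0.003,"rx":0,"ry":0,"rz":0,"claw":-1},
  {"x":0,"y":0,"z":0.006,"rx":0,"ry":0,"rz":0,"claw":-1},
  {"x":0,"y":0,"z":0.0085,"rx":0,"ry":0,"rz":0,"claw":-1},
  {"x":0,"y":0,"z":0.0085,"rx":0,"ry":0,"rz":0,"claw":-1},
  {"x":0,"y":0,"z":0.0085,"rx":0,"ry":0,"rz":0,"claw":-1},
])

```text
time: 12.37
tool_pos: [0.633, -0.1255, 0.1793]
tool_rot: [3.14, 0.0, 1.724]
contact_force: [-1.7, 3.3, 10.1]
opening: 0.0003
grip_force: 5.1
```

10 N: the tip bears on the blue dot. Lift and return to the left end.

Call:
step_arm([
  {"x":0,"y":0,"z":0.0085,"rx":0,"ry":0,"rz":0,"claw":-1},
  {"x":0,"y":0,"z":-0.01,"rx":0,"ry":0,"rz":0,"claw":-1},
  {"x":0,"y":0,"z":-0.04,"rx":0,"ry":0,"rz":0,"claw":-1},
  {"x":0,"y":0,"z":-0.08,"rx":0,"ry":0,"rz":0,"claw":-1},
  {"x":0.02,"y":0,"z":-0.1,"rx":0,"ry":0,"rz":0,"claw":-1},
  {"x":0.06,"y":0,"z":-0.1,"rx":0,"ry":0,"rz":0,"claw":-1},
  {"x":0.11,"y":-0.005,"z":-0.1,"rx":0,"ry":0,"rz":0,"claw":-1},
  {"x":0.16,"y":-0.01,"z":-0.1,"rx":0,"ry":0,"rz":0,"claw":-1},
  {"x":0.21,"y":-0.015,"z":-0.1,"rx":0,"ry":0,"rz":0,"claw":0.3},
  {"x":0.25,"y":-0.02,"z":-0.1,"rx":0,"ry":0,"rz":0,"claw":0.3},
  {"x":0.273,"y":-0.02,"z":-0.1,"rx":0,"ry":0,"rz":0,"claw":0.3},
  {"x":0.273,"y":-0.02,"z":-0.1,"rx":0,"ry":0,"rz":0,"claw":0.3},
])

```text
time: 13.37
tool_pos: [0.5857, 0.0777, 0.2525]
tool_rot: [-3.141, -0.001, 1.728]
contact_force: [0.3, -0.2, 0.8]
opening: 0.0223
grip_force: 0.0
```

```bash
python3 -c "
from h import *
st(); sidedots(); rel(-.015,.205,.01,TH+np.pi/2)
for k,v in dots().items(): print(k,[(pf(a),n) for a,n in v])
r=plate();print(r[0],pf(np.array(r[0][0])/1000))"
```

```text
t 13.37 tcp p [-0.0153  0.2074] [0.5857 0.0777 0.2525] rot [-3.141e+00 -1.000e-03  1.728e+00] F [ 0.3 -0.2  0.8]
side blue [(array([0.0002, 0.0031]), 10, array([334.5, 296.2]))]
side red [(array([0.0003, 0.0836]), 13, array([323.7, 274.5]))]
tip px pred [290.5 335. ] [297.1 334.9]
to [0.586 0.075 0.01 ] xyz [-3.000e-04  3.000e-04  3.233e-01] r [-0.0008  0.0007  0.0036]
blue [(array([-0.2099,  0.0251]), 10)]
red [(array([-0.    ,  0.0805]), 26)]
((622.4105224609375, -61.128448486328125), (119.83905792236328, 198.78369140625), 8.699317932128906) [-0.0002  0.0647]
```

Call:
step_arm([
  {"x":0.004,"y":0,"z":0.05,"rx":0,"ry":0,"rz":0,"claw":0.3},
  {"x":0.004,"y":0,"z":0.1,"rx":0,"ry":0,"rz":0,"claw":0.3},
  {"x":0.004,"y":0,"z":0.15,"rx":0,"ry":0,"rz":0,"claw":0.3},
  {"x":0.004,"y":0,"z":0.2,"rx":0,"ry":0,"rz":0,"claw":0.3},
  {"x":0.004,"y":0,"z":0.25,"rx":0,"ry":0,"rz":0,"claw":0.3},
  {"x":0.004,"y":0,"z":0.29,"rx":0,"ry":0,"rz":0,"claw":0.3},
  {"x":0.004,"y":0,"z":0.315,"rx":0,"ry":0,"rz":0,"claw":0.3},
  {"x":0.004,"y":0,"z":0.322,"rx":0,"ry":0,"rz":0,"claw":0.3},
  {"x":0.004,"y":0,"z":0.322,"rx":0,"ry":0,"rz":0,"claw":0.3},
  {"x":0.004,"y":0,"z":0.322,"rx":0,"ry":0,"rz":0,"claw":0.3},
])

```text
time: 14.35
tool_pos: [0.5873, 0.0765, 0.0121]
tool_rot: [3.14, 0.0, 1.723]
contact_force: [-0.1, 0.5, 1.1]
opening: 0.0592
grip_force: 0.0
```

```bash
python3 -c "
from h import *
st(); rel(-.015,.099,.01,TH+np.pi/2)
for k,v in dots().items(): print(k,[(pf(a),n) for a,n in v])"
```

```text
t 14.35 tcp p [-0.014   0.2061] [0.5873 0.0765 0.0121] rot [3.14  0.    1.723] F [-0.1  0.5  1.1]
to [ 0.603 -0.029  0.01 ] xyz [-0.1427 -0.0012  0.0028] r [ 0.0016  0.0004 -0.0014]
blue [(array([-0.2102,  0.0251]), 11)]
red [(array([-0.    ,  0.0805]), 26)]
```

Call:
step_arm([
  {"x":-0.012,"y":0,"z":0.002,"rx":0,"ry":0,"rz":0,"claw":0.3},
  {"x":-0.024,"y":0,"z":0.002,"rx":0,"ry":0,"rz":0,"claw":0.3},
  {"x":-0.036,"y":0,"z":0.002,"rx":0,"ry":0,"rz":0,"claw":0.3},
  {"x":-0.048,"y":0,"z":0.002,"rx":0,"ry":0,"rz":0,"claw":0.3},
  {"x":-0.06,"y":0,"z":0.002,"rx":0,"ry":0,"rz":0,"claw":0.3},
  {"x":-0.072,"y":0,"z":0.002,"rx":0,"ry":0,"rz":0,"claw":0.3},
  {"x":-0.084,"y":0,"z":0.002,"rx":0,"ry":0,"rz":0,"claw":0.3},
  {"x":-0.096,"y":0,"z":0.002,"rx":0,"ry":0,"rz":0,"claw":0.3},
  {"x":-0.108,"y":0,"z":0.002,"rx":0,"ry":0,"rz":0,"claw":0.3},
  {"x":-0.118,"y":0,"z":0.002,"rx":0,"ry":0,"rz":0,"claw":0.3},
  {"x":-0.126,"y":0,"z":0.002,"rx":0,"ry":0,"rz":0,"claw":0.3},
  {"x":-0.126,"y":0,"z":0.002,"rx":0,"ry":0,"rz":0,"claw":0.3},
])

```text
time: 15.4
tool_pos: [0.601, -0.0175, 0.0097]
tool_rot: [3.141, 0.001, 1.723]
contact_force: [-0.0, -0.0, -0.8]
opening: 0.0597
grip_force: 0.0
```

```bash
python3 -c "
from h import *
st(); rel(-.015,.0975,.01,TH+np.pi/2); sidedots()
for k,v in dots().items(): print(k,[(pf(a),n) for a,n in v])"
```

```text
t 15.4 tcp p [-0.0147  0.1111] [ 0.601  -0.0175  0.0097] rot [3.141e+00 1.000e-03 1.723e+00] F [-0.  -0.  -0.8]
to [ 0.603 -0.031  0.01 ] xyz [-0.0181 -0.0003 -0.0004] r [ 0.0002  0.0007 -0.0013]
side blue []
side red [(array([-0.0006,  0.0172]), 16, array([332.2, 292.3]))]
tip px pred [290.5 335. ] [297.1 334.9]
blue [(array([-0.0009, -0.066 ]), 20), (array([-0.2102,  0.0251]), 11)]
red [(array([-0.0015,  0.0147]), 19)]
```

Call:
step_arm([
  {"x":-0.006,"y":0,"z":0,"rx":0,"ry":0,"rz":0,"claw":0.3},
  {"x":-0.012,"y":0,"z":0,"rx":0,"ry":0,"rz":0,"claw":0.3},
  {"x":-0.016,"y":0,"z":0,"rx":0,"ry":0,"rz":0,"claw":0.3},
  {"x":-0.018,"y":0,"z":0,"rx":0,"ry":0,"rz":0,"claw":0.3},
  {"x":-0.018,"y":0,"z":0,"rx":0,"ry":0,"rz":0,"claw":0.3},
  {"x":-0.018,"y":0,"z":0,"rx":0,"ry":0,"rz":0,"claw":0.3},
])

```text
time: 16.0
tool_pos: [0.603, -0.0295, 0.0099]
tool_rot: [3.141, 0.0, 1.724]
contact_force: [-0.0, 0.4, 0.2]
opening: 0.0598
grip_force: 0.0
```

```bash
python3 -c "
from h import *
st(); im=sidedots();  cv2.imwrite('pics/s3.png',im[240:320,290:390].repeat(6,0).repeat(6,1))
for k,v in dots().items(): print(k,[(pf(a),n) for a,n in v])"
```

```text
t 16.0 tcp p [-0.0146  0.0989] [ 0.603  -0.0295  0.0099] rot [3.141 0.    1.724] F [-0.   0.4  0.2]
side blue []
side red [(array([0.0001, 0.005 ]), 16, array([334.2, 295.7]))]
tip px pred [290.5 335. ] [297.1 334.9]
blue [(array([-0.0006, -0.0784]), 21), (array([-0.2102,  0.0251]), 11)]
red []
```

View pics/s3.png

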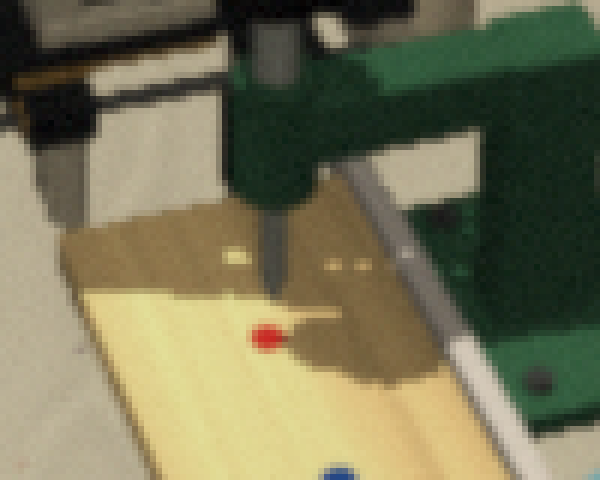

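Red sits about 1.5 mm short of the tip, at (268,338) in the crop, with the tip at (272,297). I'll nudge it and then rise.

Call:
step_arm([
  {"x":-0.0015,"y":0,"z":0,"rx":0,"ry":0,"rz":0,"claw":0.3},
  {"x":-0.0028,"y":0,"z":0,"rx":0,"ry":0,"rz":0,"claw":0.3},
  {"x":-0.0028,"y":0,"z":0,"rx":0,"ry":0,"rz":0,"claw":0.3},
  {"x":0.02,"y":0,"z":0,"rx":0,"ry":0,"rz":0,"claw":0.3},
  {"x":0.06,"y":0,"z":0,"rx":0,"ry":0,"rz":0,"claw":-1},
  {"x":0.08,"y":0,"z":-0.05,"rx":0,"ry":0,"rz":0,"claw":-1},
  {"x":0.08,"y":0,"z":-0.1,"rx":0,"ry":0,"rz":0,"claw":-1},
  {"x":0.08,"y":0,"z":-0.15,"rx":0,"ry":0,"rz":0,"claw":-1},
  {"x":0.08,"y":0,"z":-0.2,"rx":0,"ry":0,"rz":0,"claw":-1},
  {"x":0.08,"y":0,"z":-0.25,"rx":0,"ry":0,"rz":0,"claw":-1},
  {"x":0.08,"y":0,"z":-0.3,"rx":0,"ry":0,"rz":0,"claw":-1},
  {"x":0.08,"y":0,"z":-0.32,"rx":0,"ry":0,"rz":0,"claw":-1},
])

```text
time: 17.1
tool_pos: [0.5953, 0.0298, 0.256]
tool_rot: [3.133, 0.002, 1.724]
contact_force: [0.8, 0.3, 1.4]
opening: 0.0112
grip_force: 0.0
```

```bash
python3 -c "
from h import *
st(); sidedots(); rel(0,0,.23,TH+np.pi/2)
for k,v in dots().items(): print(k,[(pf(a),n) for a,n in v])
r=plate();print(r[0])"
```

```text
t 17.1 tcp p [-0.0132  0.1587] [0.5953 0.0298 0.256 ] rot [3.133e+00 2.000e-03 1.724e+00] F [0.8 0.3 1.4]
side blue []
side red [(array([-0.0002,  0.003 ]), 15, array([334.3, 296.3]))]
tip px pred [290.5 335. ] [297.1 334.9]
to [ 0.632 -0.125  0.23 ] xyz [-0.2113  0.0163  0.0369] r [0.014  0.0036 0.0002]
blue [(array([-0.0003, -0.0793]), 21), (array([-0.2099,  0.0251]), 10)]
red []
((634.3114013671875, -140.27638244628906), (120.01611328125, 199.35504150390625), 8.775784492492676)
```

Red matches the earlier good blue position to within 1 mm. Over the knob and press.

Call:
step_arm([
  {"x":-0.04,"y":0.005,"z":0,"rx":0,"ry":0,"rz":0,"claw":-1},
  {"x":-0.08,"y":0.01,"z":0,"rx":0,"ry":0,"rz":0,"claw":-1},
  {"x":-0.12,"y":0.015,"z":0,"rx":0,"ry":0,"rz":0,"claw":-1},
  {"x":-0.16,"y":0.016,"z":0,"rx":0,"ry":0,"rz":0,"claw":-1},
  {"x":-0.195,"y":0.016,"z":0,"rx":0,"ry":0,"rz":0,"claw":-1},
  {"x":-0.211,"y":0.016,"z":0.01,"rx":0,"ry":0,"rz":0,"claw":-1},
  {"x":-0.211,"y":0.016,"z":0.025,"rx":0,"ry":0,"rz":0,"claw":-1},
  {"x":-0.211,"y":0.016,"z":0.035,"rx":0,"ry":0,"rz":0,"claw":-1},
  {"x":-0.211,"y":0.016,"z":0.035,"rx":0,"ry":0,"rz":0,"claw":-1},
  {"x":-0.211,"y":0.016,"z":0.035,"rx":0,"ry":0,"rz":0,"claw":-1},
])

```text
time: 18.08
tool_pos: [0.6291, -0.1235, 0.2222]
tool_rot: [-3.139, -0.002, 1.725]
contact_force: [0.5, 0.8, -0.6]
opening: 0.0007
grip_force: 0.0
```

```bash
python3 -c "
from h import *
st(); sidedots(); rel(0,0,.1835,TH+np.pi/2)"
```

```text
t 18.08 tcp p [-0.0031  0.002 ] [ 0.6291 -0.1235  0.2222] rot [-3.139e+00 -2.000e-03  1.725e+00] F [ 0.5  0.8 -0.6]
side blue []
side red [(array([-0.0007,  0.0027]), 5, array([334.2, 296.4]))]
tip px pred [290.5 335. ] [297.1 334.9]
to [ 0.632 -0.125  0.184] xyz [-0.0026  0.0036  0.0529] r [-0.0009 -0.0008  0.0015]
```

Call:
step_arm([
  {"x":-0.002,"y":0.003,"z":0.012,"rx":0,"ry":0,"rz":0,"claw":-1},
  {"x":-0.002,"y":0.003,"z":0.025,"rx":0,"ry":0,"rz":0,"claw":-1},
  {"x":-0.002,"y":0.003,"z":0.036,"rx":0,"ry":0,"rz":0,"claw":-1},
  {"x":-0.002,"y":0.003,"z":0.044,"rx":0,"ry":0,"rz":0,"claw":-1},
  {"x":-0.002,"y":0.003,"z":0.05,"rx":0,"ry":0,"rz":0,"claw":-1},
  {"x":-0.002,"y":0.003,"z":0.0525,"rx":0,"ry":0,"rz":0,"claw":-1},
  {"x":-0.002,"y":0.003,"z":0.0525,"rx":0,"ry":0,"rz":0,"claw":-1},
  {"x":-0.002,"y":0.003,"z":0.0525,"rx":0,"ry":0,"rz":0,"claw":-1},
])

```text
time: 18.8
tool_pos: [0.6322, -0.1255, 0.1845]
tool_rot: [3.141, -0.0, 1.724]
contact_force: [0.6, 0.5, 3.4]
opening: 0.0003
grip_force: 1.4
```

Call:
step_arm([
  {"x":0,"y":0,"z":0.003,"rx":0,"ry":0,"rz":0,"claw":-1},
  {"x":0,"y":0,"z":0.006,"rx":0,"ry":0,"rz":0,"claw":-1},
  {"x":0,"y":0,"z":0.0085,"rx":0,"ry":0,"rz":0,"claw":-1},
  {"x":0,"y":0,"z":0.0085,"rx":0,"ry":0,"rz":0,"claw":-1},
  {"x":0,"y":0,"z":0.0085,"rx":0,"ry":0,"rz":0,"claw":-1},
])

```text
time: 19.22
tool_pos: [0.6324, -0.1255, 0.1793]
tool_rot: [3.14, 0.0, 1.724]
contact_force: [-0.7, 2.9, 9.5]
opening: 0.0007
grip_force: 5.1
```

9.5 N bears on the red dot. Lift clear.

Call:
step_arm([
  {"x":0,"y":0,"z":0.0085,"rx":0,"ry":0,"rz":0,"claw":-1},
  {"x":0,"y":0,"z":-0.01,"rx":0,"ry":0,"rz":0,"claw":-1},
  {"x":0,"y":0,"z":-0.04,"rx":0,"ry":0,"rz":0,"claw":-1},
  {"x":0,"y":0,"z":-0.08,"rx":0,"ry":0,"rz":0,"claw":-1},
  {"x":0.02,"y":0,"z":-0.11,"rx":0,"ry":0,"rz":0,"claw":-1},
  {"x":0.06,"y":0,"z":-0.11,"rx":0,"ry":0,"rz":0,"claw":-1},
  {"x":0.11,"y":-0.005,"z":-0.11,"rx":0,"ry":0,"rz":0,"claw":-1},
  {"x":0.16,"y":-0.01,"z":-0.11,"rx":0,"ry":0,"rz":0,"claw":-1},
  {"x":0.2,"y":-0.015,"z":-0.11,"rx":0,"ry":0,"rz":0,"claw":-1},
  {"x":0.24,"y":-0.02,"z":-0.11,"rx":0,"ry":0,"rz":0,"claw":-1},
  {"x":0.24,"y":-0.02,"z":-0.11,"rx":0,"ry":0,"rz":0,"claw":-1},
  {"x":0.24,"y":-0.02,"z":-0.11,"rx":0,"ry":0,"rz":0,"claw":-1},
])

```text
time: 20.22
tool_pos: [0.5892, 0.0509, 0.2599]
tool_rot: [-3.14, 0.001, 1.726]
contact_force: [0.1, -1.0, 0.6]
opening: 0.0003
grip_force: 0.0
```

```bash
python3 -c "
from h import *
st(); sidedots(); print(dots(),plate()[0]); lm('side','punch_tip',.038); print(robot.hand_in())"
```

```text
t 20.22 tcp p [-0.016   0.1804] [0.5892 0.0509 0.2599] rot [-3.140e+00  1.000e-03  1.726e+00] F [ 0.1 -1.   0.6]
side blue []
side red [(array([-0.0006,  0.0034]), 15, array([334.1, 296.2]))]
tip px pred [290.5 335. ] [297.1 334.9]
{'blue': [(array([ 0.6443, -0.2034]), 21), (array([ 0.4212, -0.1322]), 10)], 'red': []} ((634.2526245117188, -140.2244415283203), (119.99869537353516, 199.46420288085938), 8.819345474243164)
side punch_tip 0.86 [291.6 337.8] [ 0.6381 -0.1297  0.038 ]
side punch_tip 0.59 [367.2 356. ] [ 0.6341 -0.3505  0.038 ]
the job is handed in; nothing more can be done
None
```

I punched the blue dot and then the red one, at about 10 N each, and handed the job in at about 20 s; the plate was flush with the fence, the punch up and the arm clear, and no verdict came back.

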